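Press the strip caps home with the hand press and hold the lever down

ROBOT

A 6-joint arm with a two-finger parallel gripper is mounted at the origin on a cart in front of the work surface, level with it; the furniture and walls round the work are solid. World frame = base frame: x ahead of the robot, y to its left, z up, the work surface at z = 0. Lengths are in m, angles in rad, forces in N, time in s.
With the tool pointing down it reaches from about 0.375 to 0.9 m from the base axis. Payload 3.1 kg.
Tool frame: the origin (TCP) lies between the finger pads; the fingertips stand manip.finger_overhang ahead of it and the grasp point (between the pads) lies 5 mm behind it (manip.finger_overhang is the distance from the TCP to the fingertips, in m); z points along the fingers, y is the line along which they close (so a half turn about z gives the same grasp; the last joint's range is limited). The gripper opens to 85 mm and grips with 20 to 120 N. Pads are 22 mm wide; open, the fingers measure 114 mm over their backs; the gripper's body (76 mm by 85 mm) begins 54 mm behind the grasp point. The pads swing forward as they close: fully open they stand 13 mm farther back than shut.
Start: joints at [0.993, 0.527, 1.433, -0, 1.181, -0.178], TCP at [0.243, 0.576, 0.245] pointing down, gripper open.
Joint ranges: [-3.08, 3.08], [-0.75, 2.2], [0.22, 2.44], [-1.43, 4.57], [0, 2.65], [-2.85, 2.85]. Speed limits (rad/s): [2.79, 2.79, 3.14, 3.14, 3.14, 3.14].

INTERFACE

Orientations are given as a unit quaternion [x, y, z, w].
In Python, from station import manip gives the robot as it stands.
- The arm moves only by the tool drive_tool, never from a script. Its argument "plan" is a list of rows, each a list of 7 numbers: the shift along the tool's x, y, z in m, then the turn, a rotation vector about the tool's x, y, z in degrees, then the opening, from -1 (shut) to 1 (fully open). In form: [[x, y, z, wx, wy, wz, gripper], ...]. A call has 1 to 10 rows; each row shifts and turns the commanded pose from where the row before left it, along the tool's axes as they then stand; what a row does not reach is not made up. A row lasts 1/10 s, in which the tool goes at most 50 mm and 8.59 degrees, less where a joint would pass 70% of its speed; a pose out of reach is approached as far as the arm can. A call is refused whole if a number of a shift passes 0.05 or a number of a turn 8.59, either way. A call with a gripper value outside its range is refused whole. The fingers move at their own pace and stop on an object; "newtons" is the grip in N (left out, the last holds). Time passes only in rows, so rows that do not move let the fingers close. It gives the time, the measured TCP pose, the force, the opening and the grip force at its end, in the units of the state.
- manip.sense(): the state, without advancing time (a new reading comes with each control period).
- manip.snapshot(name): name is "scene" or "top" or "wrist"; returns a dict with "image" (400x640x3 uint8, red, green, blue), "z_map" (400x640 float32, m along the optical axis (not along the pixel's ray), 0 where there is no reading), "fov_y" (degrees; the focal length in pixels is half the picture's height over the tangent of half this angle, whatever the lens; pixels are square), "cx", "cy" (the principal point, pixels), "extrinsics" (4x4, takes a point from camera to world coordinates); the wrist camera has in their place "mount" (4x4, takes a point from camera to tool coordinates, whose origin is the TCP and whose axes are the flange's). Camera axes: x right, y up, looking along -z (the intrinsics and any distortion apply to the point x, -y, -z); pixel columns grow to the right and rows downward; lengths in m; the calibration is good to about 2 mm. A picture is of the moment at which its call begins: read the wrist's pose just before it.
- manip.sign_off(): hands the job in; it is judged then, once.
The state is a dict: "t": time; "q": joint angles; "qd": joint speeds; "tau": joint torques, N m; "tcp_pos": TCP position; "tool_rot": TCP orientation; "force": force on the tool from outside, world axes, zero at the start; "ft_torque": the same for the moment, N m; "finger_gap": opening from 0.0 (shut) to 1.0 (fully open); "gripper_force": force on a finger pad.
Only numpy, scipy, OpenCV 4.12 (cv2) and the standard library are available. Lean on these libraries where they do the work, as an engineer would, in place of code of your own. Each camera call takes 0.05 s, during which the arm holds its last target. There are 200 camera calls.

TASK

Put the tube block with the two rows of loose caps into the nest of the hand press and let go of it while the catch still locks the lever open. Then flip the safety catch at the side of the press fully down, pull the lever all the way down to its stop so that both cap strips are pressed home on their tubes, and finish with the gripper still holding the lever down. Leave the small strip case, the sample tray and the forceps where they are.

Things in the scene. Friction and masses are not known exactly. Their poses are not given: they have to be found in the camera images.
- tube_block: Loose tube block of dark-grey anodised aluminium, a cuboid 76 (its x) x 46 (its y) x 30 mm high, about 0.2 kg, with two rows of eight white caps along its x. Origin: centre of its underside, z up. Cap tops are 38.6 mm above the underside while loose, 35.6 mm when pressed home. Grip the metal across the 46 mm width, from above; either way round fits the nest.
- press: Hand press on a grey base plate 215 (its x) x 130 mm, top 14 mm above the worktop, fixed (place and yaw vary). -x is its front. Origin on the worktop under the base. Two cheek plates at the rear (x +17 to +115, y -22 to +22, 154 mm high) carry lever and catch. With the lever open the platen stands above x = +30 mm or further back, 150 mm up.
- nest (a point): Centre of the nest floor on the press base, 14 mm above the worktop and 40 mm in front of the press origin; same axes as the press. The nest is four low corner lips (tops about 10 mm above the floor, with a slanting lead-in) round a space of 81 mm (x) x 51 mm (y): the block, its long side along x, has 2.5 mm to spare on every side.
- press_lever (a joint): Lever angle about the press's cross axis: 0 = standing open (leaning 20 degrees back from upright), 1.92 = its stop, lying level towards the front. A return spring opens it when let go. Pulling it down with the block in the nest takes about 4 N at the grip, rising to about 12 N at the stop. With the catch on, it moves less than 0.1 and no further.
- press_pivot (a point): Axis of the lever, on the middle plane of the press, 90 mm above the worktop and 60 mm behind the press origin. (Its own axes turn with the lever.)
- lever_grip: Round black rubber grip, 22 mm thick and 72 mm long, standing out to the left from the lever's end, parallel to the press's y. Origin at its centre, at the press's y = +50 mm, 180 mm from the pivot axis. Open: 62 mm behind and 169 mm above the pivot; at the stop: 180 mm in front of the pivot and level with it. It revolves freely, so it can be held fast.
- press_platen: Flat pressing plate with a rubber face, 86 x 50 mm, sprung, carried under the lever 100 mm from the pivot. Origin at the centre of its face. It bears on the caps over the last part of the stroke.
- catch (a joint): Angle of the safety catch: 0 = on (thumb lever slopes up towards the front at 35 degrees, pawl locks the lever), 1.22 = off (thumb lever slopes down towards the front at 35 degrees). It stays where it is put; about 2 N moves it.
- catch_tip (a point): Middle of the top of the thumb lever's pad (steel, 24 x 28 mm) at the press's right-hand side (its y = -90 mm), 50 mm from the axis of its shaft, in front of it. The shaft is 101 mm behind the press origin, 140 mm above the worktop; so the pad goes from 171 down to 113 mm, bulging 9 mm to the front on the way. Only the worktop is under it.
- caps_a (a joint): Travel of the cap strip at the block's y = +11 mm: 0 = loose on the tubes, 0.003 m = home.
- caps_b (a joint): The same for the cap strip at the block's y = -11 mm.
- strip_case: Bystander: small green and clear case, 38 x 75 x 22 mm. Origin at the centre of its underside.
- sample_tray: Bystander: black sample tray with tubes, 101 x 147 x 48 mm. Origin at the centre of its underside.
- forceps: Bystander: steel forceps lying flat, 12 x 124 x 10 mm. Origin at the centre of its underside.

How it is judged:
On the way, in this order (a step that is already met when the one before it is completed fails the run):
1. the block sits in the nest, let go, while the catch still locks the open lever (horizontal distance between tube_block and nest below 0.006 m and z of tube_block in the frame of nest below 0.003 m and angle between the x axis of tube_block and the x axis of press, either way round below 0.12 rad and angle between tube_block's own z axis and vertical below 0.05 rad and contact force between the fingers and tube_block below 0.3 N and value of joint catch below 0.2 rad and value of joint press_lever below 0.12 rad), for 0.2 s.
2. the catch is flipped down with the lever still open (value of joint catch above 0.9 rad and value of joint press_lever below 0.3 rad), for 0.2 s.
3. the lever is at its stop and both cap strips are home (value of joint press_lever above 1.86 rad and value of joint each of caps_a, caps_b above 0.0024 m), for 0.3 s.
At the end, for the whole second after the job is handed in: Ends holding: fingers on the lever grip (over 3 N), lever within 0.06 rad of its stop, catch off (over 0.9), both cap strips home (2.4 of 3 mm), platen on the block with over 6 N, block in the nest (within 6 mm and 0.12 rad, on its floor), not touched by the robot (all of step 3 and value of joint catch above 0.9 rad and contact force between press_platen and tube_block above 6 N and contact force between the fingers and lever_grip above 3 N and contact force between the arm and tube_block below 0.3 N and horizontal distance between tube_block and nest below 0.006 m and z of tube_block in the frame of nest below 0.003 m and angle between the x axis of tube_block and the x axis of press, either way round below 0.12 rad); the arm keeps its last pose, push and grip.
It fails at once if the strip case is moved by more than 30 mm (distance of strip_case from where it was at the start of the episode above 0.03 m).
It fails at once if the sample tray is moved by more than 30 mm (distance of sample_tray from where it was at the start of the episode above 0.03 m).
It fails at once if the forceps are moved by more than 30 mm (distance of forceps from where it was at the start of the episode above 0.03 m).
It also fails if it takes over 70 s, if anything falls off the work surface, if the arm or the gripper's body presses on something with over 40 N, if the wrist force passes 120 N, or if a joint passes its speed limit or range.

## Working session

There is one attempt and no reset: what is moved stays moved. The work goes in short steps, Python scripts to look and compute and a tool call to move; the robot and the scene stay as the last step left them, time stands still between calls to the robot, and variables do not carry over. Pictures are saved under pics/ and viewed, at most 10 in all, crops included, and the job is handed in when it is done.

Besides the shell and the picture viewer there is one more tool, called after "Call:" as name(argument=value, ...), one argument or row to a line, values as JSON. drive_tool: Moves the arm, as the interface text tells. Its arguments: {"type":"object","properties":{"plan":{"type":"array"},"newtons":{"type":"number"}},"required":["plan"]}

```bash
ls; mkdir -p pics; python3 - <<'E'
from station import manip
import cv2,numpy as np
print(manip.sense(), manip.finger_overhang)
for n in ("scene","top"):
    s=manip.snapshot(n); cv2.imwrite(f"pics/{n}0.png",s["image"][:,:,::-1]); np.savez(f"{n}0.npz",**{k:v for k,v in s.items()})
    print(n,{k:(v if k not in("image","z_map") else v.shape) for k,v in s.items()})
E
```

```text
pics
{'t': 0.0, 'q': array([ 9.92496472e-01,  5.28456242e-01,  1.43392241e+00, -1.79191705e-05,
        1.18137257e+00, -1.78496326e-01]), 'qd': array([-0.00086836, -0.00240721,  0.00020795,  0.00023891,  0.00032389,
        0.00062774]), 'tau': array([ 1.49306383e-03, -4.42352772e+01, -1.78031158e+01, -9.36354422e-05,
        8.35746905e-03, -3.54976635e-05]), 'tcp_pos': array([0.24286538, 0.57513452, 0.24433328]), 'tool_rot': array([ 1.98569594e-01,  9.80086196e-01, -1.00599649e-03, -3.91024574e-04]), 'force': array([ 0.10448869, -0.3102414 , -0.3468915 ]), 'ft_torque': array([-0.00378637, -0.03134034,  0.01609042]), 'gripper_force': 0.0, 'finger_gap': 1.000276277943} 0.014
scene {'image': (400, 640, 3), 'z_map': (400, 640), 'fov_y': 53.38966567994758, 'cx': 315.37194273943913, 'cy': 198.71422302032494, 'extrinsics': array([[-0.954942  , -0.14628048,  0.25823979,  0.88002067],
       [ 0.29645913, -0.42890791,  0.85331705,  0.92139127],
       [-0.01406254,  0.89142584,  0.45294836,  0.70693898],
       [ 0.        ,  0.        ,  0.        ,  1.        ]])}
top {'image': (400, 640, 3), 'z_map': (400, 640), 'fov_y': 42.22343457727845, 'cx': 317.1108745618592, 'cy': 198.41821745720415, 'extrinsics': array([[ 0.02710502,  0.90508096, -0.42437457, -0.07893893],
       [-0.99959733,  0.02097449, -0.01911166, -0.11539746],
       [-0.00839656,  0.42472171,  0.90528502,  1.60366445],
       [ 0.        ,  0.        ,  0.        ,  1.        ]])}
```

View pics/scene0.png

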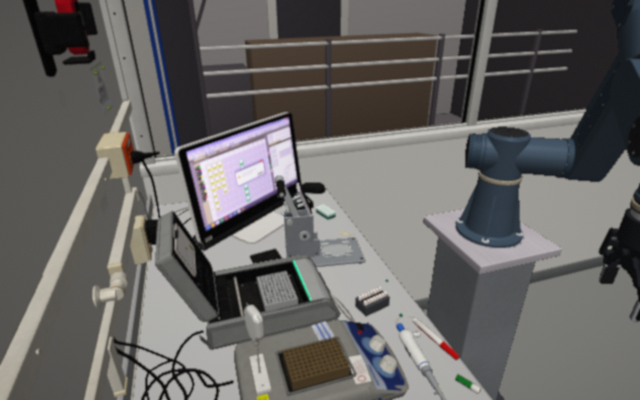

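View pics/top0.png

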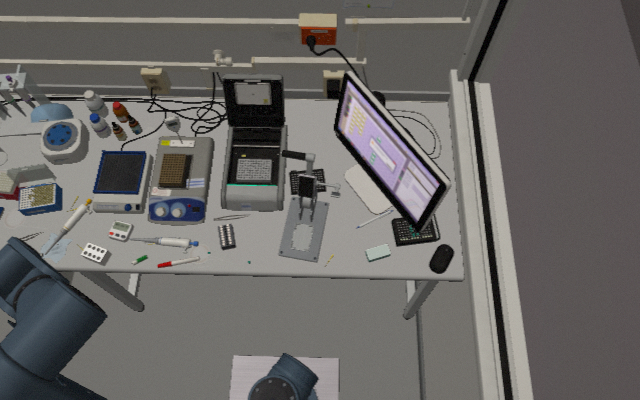

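Top: the press base is at about (303,228) with its front toward the robot. The tube block is at (226,236), forceps at (230,217) and the green strip case at (377,253).

```bash
cat > h.py <<'E'
import numpy as np, cv2
def cloud(s):
    z=np.asarray(s["z_map"]); h,w=z.shape; f=h/2/np.tan(np.radians(float(s["fov_y"]))/2)
    v,u=np.mgrid[:h,:w]; x=(u-s["cx"])/f*z; y=-(v-s["cy"])/f*z
    P=np.stack([x,y,-z,np.ones_like(z)],-1)@np.asarray(s["extrinsics"]).T
    return P[...,:3]
def pix(s,p):
    E=np.linalg.inv(np.asarray(s["extrinsics"])); f=200/np.tan(np.radians(float(s["fov_y"]))/2)
    c=E@np.r_[p,1]; return s["cx"]+f*c[0]/-c[2], s["cy"]-f*c[1]/-c[2]
def rect(P):
    (c,wh,a)=cv2.minAreaRect(P.astype(np.float32)[:,:2].copy()); return np.round(c,4),np.round(wh,4),round(a,1)
E
python3 - <<'E'
from h import *
s=np.load("top0.npz"); P=cloud(s)
im=s["image"][140:275,185:400,::-1]
cv2.imwrite("pics/topc.png",cv2.resize(im,None,fx=3.7,fy=3.7,interpolation=cv2.INTER_CUBIC))
for u,v in [(250,245),(226,236),(290,250),(318,210),(303,240),(307,187),(297,155),(334,192),(377,253)]: print(u,v,P[v,u].round(4))
reg=np.zeros(P.shape[:2],bool); reg[205:270,270:335]=1
m=reg&(abs(P[...,2]-0.014)<0.005); print("base",m.sum(),rect(P[m]))
reg[:]=0; reg[222:252,210:242]=1
m=reg&(P[...,2]>0.028)&(P[...,2]<.045); print("block",m.sum(),rect(P[m]),np.percentile(P[m][:,2],[5,50,95]))
E
```

```text
250 245 [ 0.499   0.1344 -0.0007]
226 236 [0.5173 0.2104 0.0292]
290 250 [0.479  0.0008 0.0158]
318 210 [ 0.6259 -0.0859  0.0083]
303 240 [ 0.5142 -0.0399  0.0166]
307 187 [ 0.6182 -0.054   0.1966]
297 155 [ 0.6905 -0.0234  0.2637]
334 192 [ 0.6208 -0.1366  0.1604]
377 253 [ 0.473  -0.2794  0.0232]
base 1628 (array([ 0.5345, -0.0323]), array([0.217 , 0.2061]), 2.6)
block 233 (array([0.5191, 0.2094]), array([0.0762, 0.0447]), 15.3) [0.02839505 0.03325951 0.04039895]
```

View pics/topc.png

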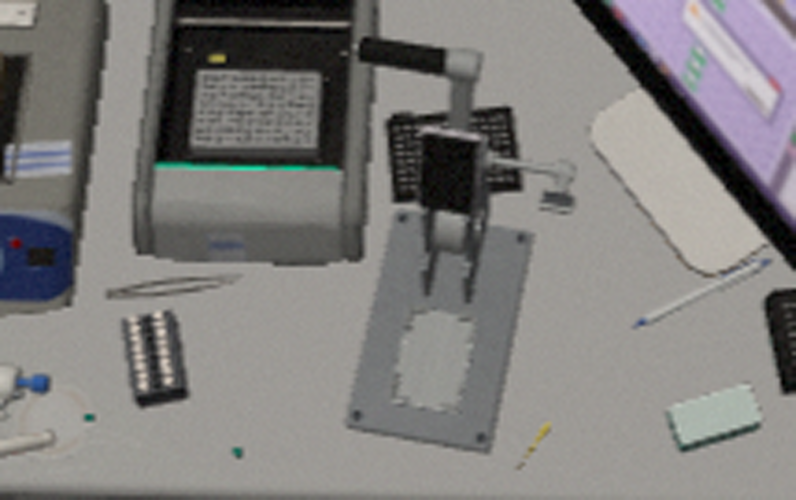

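Crop (3.7x, offset 185,140): the base corners are at about (347,425), (490,452), (533,235) and (395,210). The block is at (155,358), the lever grip at (402,54) pointing left, and the catch pad at (557,200). A black rack sits behind the press at (455,155).

```bash
cat >> h.py <<'E'
def ray(s,u,v,z,E=None):
    E=np.asarray(s["extrinsics"]) if E is None else E
    f=200/np.tan(np.radians(float(s["fov_y"]))/2)
    d=E[:3,:3]@np.array([(u-s["cx"])/f,-(v-s["cy"])/f,-1]); o=E[:3,3]
    return o+d*(z-o[2])/d[2]
def wristE(st,s):
    from scipy.spatial.transform import Rotation as R
    T=np.eye(4); T[:3,:3]=R.from_quat(st["tool_rot"]).as_matrix(); T[:3,3]=st["tcp_pos"]; return T@np.asarray(s["mount"])
E
python3 - <<'E'
from h import *
from scipy.spatial.transform import Rotation as R
s=np.load("top0.npz"); P=cloud(s)
C=[ray(s,185+u/3.7,140+v/3.7,.014)[:2] for u,v in [(347,425),(490,452),(533,235),(395,210)]]
C=np.array(C); print(C, np.linalg.norm(np.roll(C,-1,0)-C,axis=1)); print(cv2.minAreaRect(C.astype(np.float32)), C.mean(0))
d=(C[3]+C[2]-C[0]-C[1]); print("yaw",np.degrees(np.arctan2(d[1],d[0])))
q=[.1986,.9801,-.001,-.0004]; print(R.from_quat(q).as_matrix().round(3))
from station import manip
w=manip.snapshot("wrist"); print(w["mount"].round(4),w["fov_y"],w["cx"],w["cy"])
# catch
reg=np.zeros(P.shape[:2],bool); reg[185:200,326:345]=1; m=reg&(P[...,2]>.08); print(P[m].round(3)[::6])
reg[:]=0; reg[148:166,278:320]=1; m=reg&(P[...,2]>.2); print("grip",P[m].mean(0),P[m].min(0),P[m].max(0))
E
```

```text
[[ 0.46224864  0.03636851]
 [ 0.4407031  -0.08898476]
 [ 0.64820822 -0.12263553]
 [ 0.67049129  0.00442968]] [0.1271914  0.21021595 0.12900427 0.21067769]
((0.555597186088562, -0.04227752983570099), (0.1289936602115631, 0.2118714451789856), 80.78861999511719) [ 0.55541281 -0.04270553]
yaw -8.965260092632793
[[-0.921  0.389 -0.001]
 [ 0.389  0.921 -0.002]
 [ 0.    -0.002 -1.   ]]
[[ 1.200e-03  9.645e-01  2.639e-01  6.650e-02]
 [ 1.000e+00 -1.100e-03 -5.000e-04  2.000e-04]
 [-1.000e-04  2.639e-01 -9.645e-01 -1.284e-01]
 [ 0.000e+00  0.000e+00  0.000e+00  1.000e+00]] 60.38345261008584 324.5721934484855 195.0757724546325
[[ 0.653 -0.111  0.143]
 [ 0.652 -0.13   0.145]
 [ 0.652 -0.149  0.146]
 [ 0.647 -0.13   0.15 ]
 [ 0.65  -0.149  0.144]
 [ 0.647 -0.152  0.144]
 [ 0.633 -0.143  0.157]
 [ 0.626 -0.146  0.163]
 [ 0.617 -0.13   0.168]
 [ 0.613 -0.13   0.169]
 [ 0.613 -0.149  0.171]
 [ 0.611 -0.137  0.166]
 [ 0.611 -0.155  0.168]
 [ 0.603 -0.143  0.175]
 [ 0.601 -0.137  0.174]
 [ 0.597 -0.146  0.175]]
grip [ 0.67853935 -0.03185508  0.27823056] [-0.07893893 -0.11539746  0.23579539] [0.70569853 0.02532376 1.60366445]
```

Call:
drive_tool(
  plan=[
    [-0.0397, -0.023, 0, 0, 0, 0, 1],
    [-0.0397, -0.023, 0, 0, 0, 0, 1],
    [-0.0397, -0.023, 0, 0, 0, 0, 1],
    [-0.0397, -0.023, 0, 0, 0, 0, 1],
    [-0.0397, -0.023, 0, 0, 0, 0, 1],
    [-0.0397, -0.023, 0, 0, 0, 0, 1],
    [-0.0397, -0.023, 0, 0, 0, 0, 1],
    [-0.0397, -0.023, 0, 0, 0, 0, 1],
    [-0.0397, -0.023, 0, 0, 0, 0, 1],
    [-0.0397, -0.023, 0, 0, 0, 0, 1],
  ],
)

```text
t: 1.15
tcp_pos: [0.5201, 0.2076, 0.2452]
tool_rot: [0.199, 0.98, -0.0, -0.0]
force: [0.0, 0.1, -0.8]
finger_gap: 1.0
gripper_force: 0.0
```

Call:
drive_tool(
  plan=[
    [0, 0, 0.01, 0, 0, -7.64, 1],
    [0, 0, 0.01, 0, 0, -7.64, 1],
    [0, 0, 0.01, 0, 0, -7.64, 1],
    [0, 0, 0.01, 0, 0, -7.64, 1],
    [0, 0, 0.01, 0, 0, -7.64, 1],
    [0, 0, 0, 0, 0, 0, 1],
    [0, 0, 0, 0, 0, 0, 1],
  ],
)

```text
t: 1.85
tcp_pos: [0.5193, 0.2093, 0.1952]
tool_rot: [-0.132, 0.991, -0.0, -0.0]
force: [0.8, 0.4, 0.7]
finger_gap: 1.001
gripper_force: 0.0
```

```bash
cat >> h.py <<'E'
def look(name):
    from station import manip
    st=manip.sense(); s=dict(manip.snapshot("wrist")); s["extrinsics"]=wristE(st,s)
    np.savez(name+".npz",**s); cv2.imwrite(f"pics/{name}.png",s["image"][:,:,::-1]); return st,s
E
python3 - <<'E'
from h import *
st,s=look("w1"); P=cloud(s); print(st["t"],st["tcp_pos"].round(4),st["tool_rot"].round(4))
d=np.hypot(P[...,0]-.519,P[...,1]-.209)<.06
m=d&(P[...,2]>.02)&(P[...,2]<.034); print(m.sum(),rect(P[m]),P[m][:,2].mean())
m2=d&(P[...,2]>.036)&(P[...,2]<.05); print(m2.sum(),rect(P[m2]),np.median(P[m2][:,2]))
# obstacles
s=np.load("top0.npz");P=cloud(s)
for c,z in (((.605,-.145),.15),((.69,-.01),.2)):
    m=(np.hypot(P[...,0]-c[0],P[...,1]-c[1])<.15)&(P[...,2]>z); Q=P[m]; 
    for a in range(-180,180,30):
        an=np.degrees(np.arctan2(Q[:,1]-c[1],Q[:,0]-c[0])); k=(an>=a)&(an<a+30)
        if k.any(): r=np.hypot(*(Q[k][:,:2]-c).T); print(c,a,r.min().round(3),Q[k][r.argmin()].round(3),Q[k][:,2].max().round(3))
E
```

```text
1.85 [0.5193 0.2093 0.1952] [-1.317e-01  9.913e-01 -0.000e+00 -3.000e-04]
3226 (array([0.5207, 0.2138]), array([0.0763, 0.046 ]), 14.0) 0.029684130948196105
1167 (array([0.5207, 0.2141]), array([0.0714, 0.0299]), 14.4) 0.03825177863250373
(0.605, -0.145) -180 0.004 [ 0.601 -0.146  0.174] 0.175
(0.605, -0.145) -150 0.006 [ 0.6   -0.149  0.175] 0.176
(0.605, -0.145) -120 0.001 [ 0.605 -0.146  0.173] 0.178
(0.605, -0.145) -90 0.001 [ 0.605 -0.146  0.179] 0.179
(0.605, -0.145) -60 0.007 [ 0.611 -0.149  0.168] 0.17
(0.605, -0.145) -30 0.009 [ 0.613 -0.149  0.171] 0.171
(0.605, -0.145) 0 0.005 [ 0.609 -0.143  0.17 ] 0.17
(0.605, -0.145) 30 0.01 [ 0.614 -0.14   0.168] 0.276
(0.605, -0.145) 60 0.006 [ 0.605 -0.139  0.179] 0.244
(0.605, -0.145) 90 0.006 [ 0.604 -0.14   0.175] 0.197
(0.605, -0.145) 120 0.003 [ 0.603 -0.143  0.175] 0.175
(0.605, -0.145) 150 0.006 [ 0.599 -0.143  0.178] 0.178
(0.69, -0.01) -180 0.004 [ 0.686 -0.012  0.271] 0.271
(0.69, -0.01) -150 0.007 [ 0.685 -0.015  0.266] 0.266
(0.69, -0.01) -120 0.002 [ 0.689 -0.012  0.271] 0.276
(0.69, -0.01) -90 0.004 [ 0.69  -0.014  0.264] 0.276
(0.69, -0.01) -60 0.007 [ 0.696 -0.014  0.266] 0.269
(0.69, -0.01) -30 0.004 [ 0.694 -0.012  0.27 ] 0.271
(0.69, -0.01) 0 0.003 [ 0.693 -0.008  0.265] 0.268
(0.69, -0.01) 30 0.007 [ 0.696 -0.006  0.272] 0.272
(0.69, -0.01) 60 0.005 [ 0.691 -0.006  0.267] 0.274
(0.69, -0.01) 90 0.005 [ 0.687 -0.006  0.262] 0.273
(0.69, -0.01) 120 0.003 [ 0.687 -0.008  0.251] 0.264
(0.69, -0.01) 150 0.003 [ 0.687 -0.009  0.269] 0.269
```

View pics/w1.png

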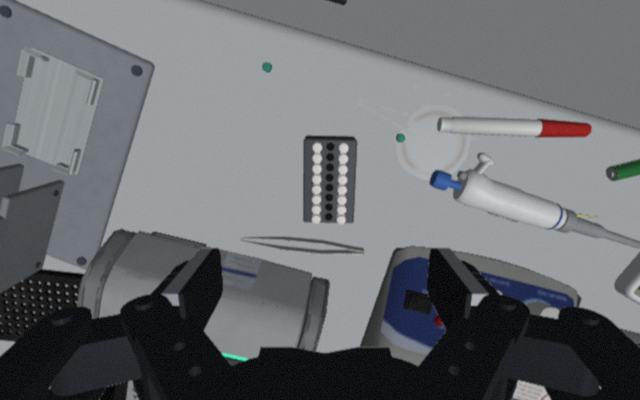

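w1 shows the block at (330,180), free all round, with the forceps below it at (303,244). The nest lips are at left, about (58,110).

Call:
drive_tool(
  plan=[
    [0.0116, -0.0392, -0.007, 0, 0, 4, 1],
    [0.0116, -0.0392, -0.007, 0, 0, 4, 1],
    [0.015, -0.038, -0.007, 0, 0, 4, 1],
    [0.017, -0.037, -0.007, 0, 0, 4, 1],
    [0.02, -0.035, -0.007, 0, 0, 4, 1],
    [0.022, -0.034, -0.007, 0, 0, 4.3, 1],
    [0, 0, 0, 0, 0, 0, 1],
    [0, 0, 0, 0, 0, 0, 1],
  ],
)

```text
t: 2.7
tcp_pos: [0.4451, -0.0174, 0.2383]
tool_rot: [0.08, 0.997, -0.0, 0.001]
force: [-0.7, 0.2, 0.5]
finger_gap: 0.995
gripper_force: 0.0
```

```bash
python3 - <<'E'
from h import *
st,s=look("w2"); P=cloud(s); print(st["t"],st["tcp_pos"].round(4),st["tool_rot"].round(4))
c=np.array([.516,-.0365]); d=np.hypot(P[...,0]-c[0],P[...,1]-c[1])<.09
z=P[...,2]
for lo,hi in((.004,.010),(.010,.013),(.013,.017),(.019,.030)):
    m=d&(z>lo)&(z<hi); print(lo,hi,m.sum(),rect(P[m]) if m.sum()>5 else 0)
E
```

```text
2.7 [ 0.4451 -0.0174  0.2383] [ 8.010e-02  9.968e-01 -1.000e-04  1.200e-03]
0.004 0.01 72 (array([ 0.5165, -0.0314]), array([0.1301, 0.1281]), 80.8)
0.01 0.013 1805 (array([ 0.5289, -0.0333]), array([0.1297, 0.1539]), 80.8)
0.013 0.017 11684 (array([ 0.5295, -0.0333]), array([0.1277, 0.1537]), 80.8)
0.019 0.03 729 (array([ 0.5394, -0.035 ]), array([0.0618, 0.1153]), 80.9)
```

View pics/w2.png

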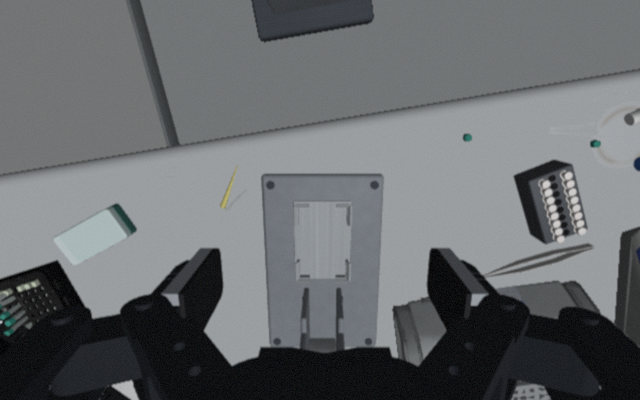

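```bash
python3 - <<'E'
from h import *
s=np.load("w2.npz"); P=cloud(s); z=P[...,2]; v,u=np.mgrid[:400,:640]
w=(u>285)&(u<362)&(v>193)&(v<290)
m=w&(z>.018)&(z<.03); print("lips",m.sum(),rect(P[m]),np.median(z[m]))
c=(u>285)&(u<362)&(v>210)&(v<270); print("floor z",np.median(z[c]))
a=np.radians(-9.2); ex=np.array([np.cos(a),np.sin(a)]); ey=np.array([-ex[1],ex[0]])
b=(u>240)&(u<400)&(v>165)&(v<285)&(z>.01)&(z<.02); Q=P[b][:,:2]; x=Q@ex; y=Q@ey
print("base front x",np.percentile(x,.3),"y",np.percentile(y,[.3,99.7]), "mid", np.percentile(y,[.3,99.7]).mean())
L=P[m][:,:2]; print("lips x",(L@ex).min(),(L@ex).max(),"y",(L@ey).min(),(L@ey).max())
mid=np.percentile(y,[.3,99.7]).mean()
for n,x0 in (("lips",((L@ex).min()+(L@ex).max())/2),("front+67.5",np.percentile(x,.3)+67.5e-3)): print(n, x0*ex+mid*ey)
for dx in (-.0405,.0405): 
  for yy in(-.0255,.0255): pass
E
```

```text
lips 673 (array([ 0.5329, -0.034 ]), array([0.0618, 0.1021]), 80.9) 0.02258821353534024
floor z 0.014472508543426132
base front x 0.45072883549944004 y [-0.01247569  0.11586563] mid 0.051694973437021896
lips x 0.4803245862587885 0.5824738312621549 y 0.020811614852917357 0.0825959693109396
lips [ 0.53282848 -0.03393075]
front+67.5 [ 0.51982753 -0.03182506]
```

```bash
python3 - <<'E'
from h import *
s=np.load("w2.npz"); P=cloud(s); z=P[...,2]; v,u=np.mgrid[:400,:640]
a=np.radians(-9.2); ex=np.array([np.cos(a),np.sin(a)]); ey=np.array([-ex[1],ex[0]])
m=(u>285)&(u<362)&(v>193)&(v<300)&(z>.021)&(z<.027); L=P[m][:,:2]; x=L@ex
print(np.histogram(x,np.arange(.474,.594,.004)))
k=x<.52; print("front y",np.sort(L[k]@ey)[[2,-3]]); print("x front lip", np.sort(x)[:5])
for n,i in (("front",x<.52),("rear",(x>.53)&(x<.575))):
    y=L[i]@ey; print(n,x[i].min(),x[i].max(),"inner gap y", y[y<.0517].max(), y[y>.0517].min())
im=s["image"][165:355,250:395,::-1]; cv2.imwrite("pics/nest.png",cv2.resize(im,None,fx=3.1,fy=3.1,interpolation=cv2.INTER_CUBIC))
# rear base corners seen
b=(u>240)&(u<400)&(v>165)&(v<355)&(z>.01)&(z<.018); X=P[b][:,:2]@ex; print("base x",np.percentile(X,[.2,99.8]))
E
```

```text
(array([  0,  46,  69,  32,  35,  33,  38,  20,   0,   0,   0,   0,   0,
         0,   0,   0,   0,   0,  24,  33,  30,  20,  32, 105,  14,   0,
         1,  32,   5]), array([0.474, 0.478, 0.482, 0.486, 0.49 , 0.494, 0.498, 0.502, 0.506,
       0.51 , 0.514, 0.518, 0.522, 0.526, 0.53 , 0.534, 0.538, 0.542,
       0.546, 0.55 , 0.554, 0.558, 0.562, 0.566, 0.57 , 0.574, 0.578,
       0.582, 0.586, 0.59 ]))
front y [0.02095841 0.08239287]
x front lip [0.48032459 0.48036108 0.48044876 0.48049814 0.48053009]
front 0.4803245862587885 0.5041757541510847 inner gap y 0.03708873186543575 0.06621851778891485
rear 0.5467412771615308 0.5708482653742813 inner gap y 0.037164684176624274 0.06718416064001956
base x [0.45072297 0.6631491 ]
```

View pics/nest.png

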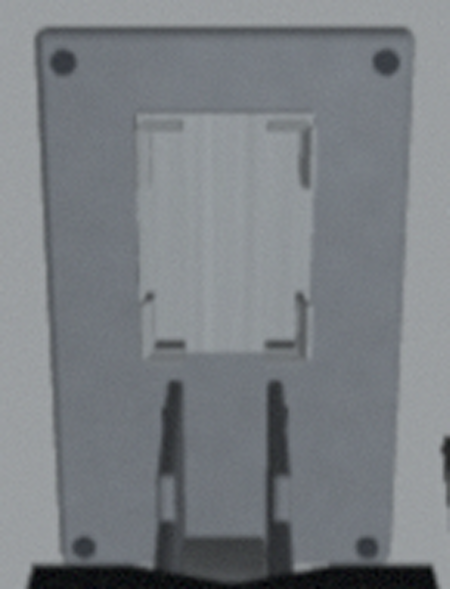

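The nest view shows all four lips clean, so I use the lip centre: nest at about (0.527,-0.033), press yaw -9.2°. Next, the pick.

Call:
drive_tool(
  plan=[
    [-0.0063, 0.0401, 0.006, 0, 0, 0, 1],
    [-0.0063, 0.0401, 0.006, 0, 0, 0, 1],
    [-0.0063, 0.0401, 0.006, 0, 0, 0, 1],
    [-0.0063, 0.0401, 0.006, 0, 0, 0, 1],
    [-0.0063, 0.0401, 0.006, 0, 0, 0, 1],
    [-0.0063, 0.0401, 0.006, 0, 0, 0, 1],
    [0, 0, 0.03, 0, 0, -7.8, 1],
    [0, 0, 0.03, 0, 0, -7.8, 1],
    [0, 0, 0.03, 0, 0, -7.8, 1],
    [0, 0, 0, 0, 0, 0, 1],
  ],
)

```text
t: 3.75
tcp_pos: [0.5169, 0.2163, 0.1074]
tool_rot: [-0.126, 0.992, -0.0, -0.004]
force: [-0.5, 0.5, 0.7]
finger_gap: 0.998
gripper_force: 0.0
```

```bash
python3 - <<'E'
from h import *
st,s=look("w3"); P=cloud(s); print(st["t"],st["tcp_pos"].round(4),st["tool_rot"].round(4))
d=np.hypot(P[...,0]-.5208,P[...,1]-.214)<.06
for lo,hi in((.024,.034),(.036,.05)):
    m=d&(P[...,2]>lo)&(P[...,2]<hi); print(m.sum(),rect(P[m]))
from scipy.spatial.transform import Rotation as R
Rm=R.from_quat(st["tool_rot"]).as_matrix(); c=rect(P[d&(P[...,2]>.024)&(P[...,2]<.034)])[0]
print("shift tool",Rm.T@(np.r_[c,.019]-st["tcp_pos"]), "yaw x",np.degrees(np.arctan2(Rm[1,0],Rm[0,0])))
E
```

```text
3.75 [0.5169 0.2163 0.1074] [-1.263e-01  9.920e-01 -2.000e-04 -4.300e-03]
5942 (array([0.5203, 0.2136]), array([0.0757, 0.0463]), 14.1)
2256 (array([0.5207, 0.2137]), array([0.0715, 0.0299]), 14.0)
shift tool [-0.00338822 -0.00354066  0.08837253] yaw x -165.4865985552295
```

Call:
drive_tool(
  plan=[
    [-0.0034, -0.0035, 0.0, 0, 0, 0.4, 1],
    [0, 0, 0.022, 0, 0, 0, 1],
    [0, 0, 0.022, 0, 0, 0, 1],
    [0, 0, 0.022, 0, 0, 0, 1],
    [0, 0, 0.022, 0, 0, 0, 1],
    [0, 0, 0, 0, 0, 0, 1],
  ],
)

```text
t: 4.4
tcp_pos: [0.5242, 0.2124, 0.0228]
tool_rot: [-0.121, 0.993, -0.0, -0.001]
force: [-0.5, -1.1, 0.8]
finger_gap: 1.001
gripper_force: 0.0
```

Call:
drive_tool(
  plan=[
    [0, 0, 0, 0, 0, 0, -1],
    [0, 0, 0, 0, 0, 0, -1],
    [0, 0, 0, 0, 0, 0, -1],
    [0, 0, 0, 0, 0, 0, -1],
    [0, 0, 0, 0, 0, 0, -1],
    [0, 0, 0, 0, 0, 0, -1],
  ],
  newtons=40,
)

```text
t: 5.0
tcp_pos: [0.5253, 0.213, 0.0253]
tool_rot: [-0.122, 0.993, 0.0, 0.002]
force: [0.2, 0.6, 5.4]
finger_gap: 0.528
gripper_force: 42.6
```

Call:
drive_tool(
  plan=[
    [0, 0, -0.02, 0, 0, 0, -1],
    [0, 0, -0.04, 0, 0, 0, -1],
    [0, 0, -0.04, 0, 0, 0, -1],
    [0, 0, 0, 0, 0, 0, -1],
    [0, 0, 0, 0, 0, 0, -1],
    [0, 0, 0, 0, 0, 0, -1],
  ],
)

```text
t: 5.6
tcp_pos: [0.5227, 0.2123, 0.1223]
tool_rot: [-0.122, 0.993, -0.0, -0.001]
force: [-0.3, 0.0, -3.9]
finger_gap: 0.523
gripper_force: 42.1
```

```bash
cat > inhand.py <<'E'
from h import *
from scipy.spatial.transform import Rotation as R
import sys
st,s=look(sys.argv[1]); M=np.asarray(s["mount"]); s["extrinsics"]=M; Q=cloud(s)  # tool frame
im=s["image"].astype(int); white=im.min(-1)>130
for n,m in (("caps",white&(abs(Q[...,1])<.024)&(abs(Q[...,0])<.06)&(abs(Q[...,2])<.03)),("blk",(abs(Q[...,1])<.0245)&(abs(Q[...,0])<.06)&(abs(Q[...,2])<.03)&(np.asarray(s["z_map"])>0))):
    print(n,m.sum(),rect(Q[m]),np.median(Q[m],0).round(4),np.percentile(Q[m][:,2],[5,95]).round(4)); 
Rm=R.from_quat(st["tool_rot"]).as_matrix(); print(st["t"],st["tcp_pos"].round(4),Rm.round(4).tolist(),st["gripper_force"],st["force"].round(1))
E
python3 inhand.py w4
```

```text
caps 5746 (array([0.0034, 0.0023]), array([0.0356, 0.0741]), 89.0) [ 0.0101  0.0034 -0.013 ] [-0.014  -0.0059]
blk 23637 (array([ 0.0045, -0.    ]), array([0.0765, 0.049 ]), 0.2) [ 0.01    0.0001 -0.005 ] [-0.0184 -0.0011]
5.6 [0.5227 0.2123 0.1223] [[-0.9704, -0.2417, -0.0027], [-0.2417, 0.9704, -0.0005], [0.0028, 0.0002, -1.0]] 42.06942021846771 [-0.3  0.  -3.9]
```

View pics/w4.png

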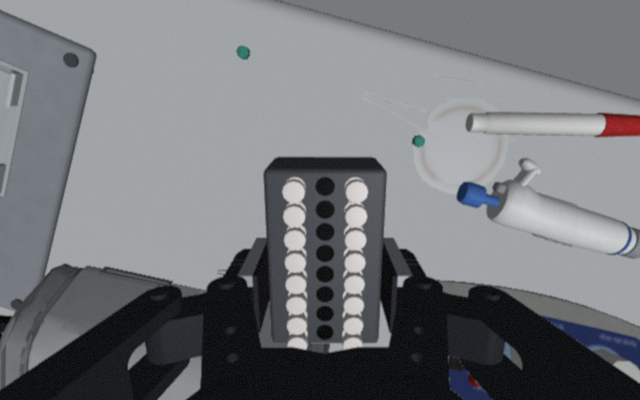

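The block is held squarely, centred between the pads, with its centre 4.5 mm toward tool +x. Next I carry it to the nest.

Call:
drive_tool(
  plan=[
    [0.0085, -0.0401, -0.005, 0, 0, 0, -1],
    [0.0085, -0.0401, -0.005, 0, 0, 0, -1],
    [0.0085, -0.0401, -0.005, 0, 0, 0, -1],
    [0.0085, -0.0401, -0.005, 0, 0, 0, -1],
    [0.0085, -0.0401, -0.005, 0, 0, 0, -1],
    [0.0085, -0.0401, -0.005, 0, 0, 0, -1],
    [0, 0, 0, 0, 0, 7.73, -1],
    [0, 0, 0, 0, 0, 7.73, -1],
    [0, 0, 0, 0, 0, 7.73, -1],
    [0, 0, 0, 0, 0, 0, -1],
  ],
)

```text
t: 6.65
tcp_pos: [0.5316, -0.0333, 0.1517]
tool_rot: [0.08, 0.997, 0.0, -0.002]
force: [-0.1, 0.8, -2.2]
finger_gap: 0.529
gripper_force: 42.3
```

Call:
drive_tool(
  plan=[
    [0, 0, 0, 0, 0, 0, -1],
    [0, 0, 0, 0, 0, 0, -1],
    [0, 0, 0, 0, 0, 0, -1],
    [0, 0, 0, 0, 0, 0, -1],
  ],
)

```text
t: 7.05
tcp_pos: [0.5327, -0.0331, 0.1533]
tool_rot: [0.08, 0.997, 0.0, -0.0]
force: [-0.1, -0.4, -2.6]
finger_gap: 0.532
gripper_force: 42.3
```

```bash
python3 inhand.py w5; python3 - <<'E'
from h import *
from scipy.spatial.transform import Rotation as R
from station import manip
st=manip.sense(); Rm=R.from_quat(st["tool_rot"]).as_matrix()
t=np.array([.5314,-.0337,.045]); print("shift",(Rm.T@(t-st["tcp_pos"])).round(4),"yaw",np.degrees(np.arctan2(Rm[1,0],Rm[0,0])))
# base edges in this view: check press sides / nest
s=np.load("w5.npz"); s=dict(s); s["extrinsics"]=wristE(st,s); P=cloud(s); z=P[...,2]
a=np.radians(-9.2); ex=np.array([np.cos(a),np.sin(a)]); ey=np.array([-ex[1],ex[0]])
m=(z>.010)&(z<.019)&(np.hypot(P[...,0]-.5,P[...,1]+.03)<.12); Q=P[m][:,:2]; print("base x0",np.percentile(Q@ex,.3),"y",np.percentile(Q@ey,[.3,99.7]))
E
```

```text
caps 5931 (array([ 0.0032, -0.0038]), array([0.0741, 0.0402]), 0.1) [ 0.0103 -0.007  -0.013 ] [-0.0139 -0.0059]
blk 23675 (array([0.0044, 0.    ]), array([0.049 , 0.0768]), 89.9) [ 0.01  -0.    -0.005] [-0.0185 -0.0013]
7.05 [ 0.5327 -0.0331  0.1533] [[-0.9873, 0.1589, -0.0001], [0.1589, 0.9873, 0.0], [0.0001, 0.0, -1.0]] 42.33461022377014 [-0.1 -0.4 -2.6]
shift [ 0.0012 -0.0008  0.1083] yaw 170.84723474599312
base x0 0.450913777431238 y [-0.01287073  0.11590927]
```

Call:
drive_tool(
  plan=[
    [0.0012, -0.0008, 0.01, 0, 0, 0, -1],
    [0, 0, 0.025, 0, 0, 0, -1],
    [0, 0, 0.025, 0, 0, 0, -1],
    [0, 0, 0.02, 0, 0, 0, -1],
    [0, 0, 0.012, 0, 0, 0, -1],
    [0, 0, 0, 0, 0, 0, -1],
    [0, 0, 0, 0, 0, 0, -1],
  ],
)

```text
t: 7.8
tcp_pos: [0.5316, -0.0339, 0.0614]
tool_rot: [0.08, 0.997, -0.0, 0.0]
force: [-0.2, -0.4, -2.0]
finger_gap: 0.528
gripper_force: 42.2
```

Call:
drive_tool(
  plan=[
    [0, 0, 0.004, 0, 0, 0, -1],
    [0, 0, 0.004, 0, 0, 0, -1],
    [0, 0, 0.004, 0, 0, 0, -1],
    [0, 0, 0.004, 0, 0, 0, -1],
    [0, 0, 0.002, 0, 0, 0, -1],
    [0, 0, 0, 0, 0, 0, -1],
    [0, 0, 0, 0, 0, 0, -1],
  ],
)

```text
t: 8.5
tcp_pos: [0.5313, -0.0338, 0.0432]
tool_rot: [0.08, 0.997, 0.0, -0.0]
force: [-0.1, -0.2, -2.0]
finger_gap: 0.526
gripper_force: 42.3
```

Call:
drive_tool(
  plan=[
    [0, 0, 0.002, 0, 0, 0, -1],
    [0, 0, 0.002, 0, 0, 0, -1],
    [0, 0, 0.001, 0, 0, 0, -1],
    [0, 0, 0, 0, 0, 0, -1],
    [0, 0, 0, 0, 0, 0, -1],
  ],
)

```text
t: 9.0
tcp_pos: [0.5315, -0.0339, 0.0393]
tool_rot: [0.08, 0.997, -0.0, 0.0]
force: [-0.9, -0.1, 6.2]
finger_gap: 0.528
gripper_force: 43.2
```

Call:
drive_tool(
  plan=[
    [0, 0, 0, 0, 0, 0, 0.3],
    [0, 0, 0, 0, 0, 0, 0.5],
    [0, 0, 0, 0, 0, 0, 0.7],
    [0, 0, 0, 0, 0, 0, 0.7],
    [0, 0, 0, 0, 0, 0, 0.7],
    [0, 0, -0.02, 0, 0, 0, 0.7],
    [0, 0, -0.035, 0, 0, 0, 0.7],
    [0, 0, -0.045, 0, 0, 0, 0.7],
    [0.01, 0, -0.045, 0, 0, 0, 0.7],
    [0, 0, 0, 0, 0, 0, 0.7],
  ],
)

```text
t: 10.0
tcp_pos: [0.5239, -0.0327, 0.1887]
tool_rot: [0.08, 0.997, -0.001, 0.005]
force: [0.5, -0.6, -1.0]
finger_gap: 0.851
gripper_force: 0.0
```

```bash
python3 - <<'E'
from h import *
st,s=look("w6"); P=cloud(s); z=P[...,2]; print(st["t"],st["tcp_pos"].round(4),st["force"].round(1))
d=np.hypot(P[...,0]-.527,P[...,1]+.033)<.055
for lo,hi in((.036,.048),(.050,.06)):
    m=d&(z>lo)&(z<hi); print(m.sum(),rect(P[m]),np.median(z[m]))
m=d&(z>.038)&(z<.048); Q=P[m]; A=np.c_[Q[:,:2]-Q[:,:2].mean(0),np.ones(len(Q))]; print("slope",np.linalg.lstsq(A,Q[:,2],rcond=None)[0])
E
```

```text
10.0 [ 0.5239 -0.0327  0.1887] [ 0.5 -0.6 -1. ]
3615 (array([ 0.5268, -0.0329]), array([0.046 , 0.0756]), 80.8) 0.04376448237877917
1333 (array([ 0.5271, -0.033 ]), array([0.0301, 0.0709]), 80.7) 0.052263203428420446
slope [ 0.0045739  -0.00154785  0.04373179]
```

The block is seated: centre (0.527,-0.033), top at 43.8 mm, yaw matching the press. Next is the catch. I shut the gripper, go sideways clear of the lever, then over the pad.

Call:
drive_tool(
  plan=[
    [0, -0.03, -0.01, 0, 0, 0, -1],
    [0, -0.03, -0.01, 0, 0, 0, -1],
    [0, -0.03, -0.01, 0, 0, 0, -1],
    [-0.033, 0, 0, 0, 0, 0, -1],
    [-0.034, 0, 0, 0, 0, 0, -1],
    [-0.034, 0, 0, 0, 0, 0, -1],
    [0, 0, 0, 0, 0, 0, -1],
    [0, 0, 0, 0, 0, 0, -1],
    [0, 0, 0, 0, 0, 0, -1],
  ],
)

```text
t: 10.95
tcp_pos: [0.605, -0.1365, 0.2117]
tool_rot: [0.08, 0.997, 0.001, -0.002]
force: [-0.1, -0.7, 0.6]
finger_gap: -0.003
gripper_force: 0.0
```

```bash
cat > pf.py <<'E'
from h import *
from station import manip
from scipy.spatial.transform import Rotation as R
st=manip.sense(); a=np.radians(-9.2); ex=np.array([np.cos(a),np.sin(a)]); ey=np.array([-ex[1],ex[0]]); o=np.array([.5665,-.0394])
d=st["tcp_pos"][:2]-o; print("press frame tcp",(d@ex).round(4),(d@ey).round(4),st["tcp_pos"][2].round(4),"gap",round(float(st["finger_gap"]),3),st["force"].round(1),st["t"])
Rm=R.from_quat(st["tool_rot"]).as_matrix(); print("yaw",np.degrees(np.arctan2(Rm[1,0],Rm[0,0])).round(1),"z",Rm[:,2].round(3),"q",st["q"].round(2))
s=manip.snapshot("top"); P=cloud(s); d=P[...,:2]-o; X=d@ex; Y=d@ey; m=(abs(Y+.09)<.02)&(X>.02)&(X<.09)&(P[...,2]>.09)&(P[...,2]<.2)
if m.sum(): print("catch region",m.sum(),np.median(X[m]).round(4),np.median(Y[m]).round(4),np.percentile(P[...,2][m],[5,50,95]).round(3))
E
python3 pf.py
```

```text
press frame tcp 0.0535 -0.0897 0.2117 gap -0.003 [-0.1 -0.7  0.6] 10.95
yaw 170.8 z [-0.004  0.002 -1.   ] q [-0.4   0.56  1.48 -0.    1.11 -1.81]
catch region 33 0.0527 -0.0963 [0.165 0.172 0.186]
```

Call:
drive_tool(
  plan=[
    [-0.0025, 0, 0.012, 0, 0, 0, -1],
    [0, 0, 0.008, 0, 0, 0, -1],
    [0, 0, 0.008, 0, 0, 0, -1],
    [0, 0, 0.008, 0, 0, 0, -1],
    [0, 0, 0.008, 0, 0, 0, -1],
    [0, 0, 0.008, 0, 0, 0, -1],
    [0, 0, 0.008, 0, 0, 0, -1],
    [0, 0, 0.008, 0, 0, 0, -1],
    [0, 0, 0.006, 0, 0, 0, -1],
    [0, 0, 0, 0, 0, 0, -1],
  ],
)

```text
t: 12.0
tcp_pos: [0.6089, -0.1375, 0.1381]
tool_rot: [0.08, 0.997, 0.0, -0.001]
force: [-0.0, -0.1, -0.2]
finger_gap: 0.002
gripper_force: 0.0
```

Call:
drive_tool(
  plan=[
    [0, 0, 0.003, 0, 0, 0, -1],
    [0, 0, 0.003, 0, 0, 0, -1],
    [0, 0, 0, 0, 0, 0, -1],
    [0, 0, 0, 0, 0, 0, -1],
  ],
)

```text
t: 12.4
tcp_pos: [0.6095, -0.1377, 0.1336]
tool_rot: [0.08, 0.997, -0.0, 0.0]
force: [-0.0, 0.3, 1.0]
finger_gap: 0.001
gripper_force: 0.8
```

```bash
python3 pf.py
```

```text
press frame tcp 0.0581 -0.0902 0.1336 gap 0.001 [-0.   0.3  1. ] 12.4
yaw 170.8 z [ 0.001 -0.    -1.   ] q [-0.4   0.66  1.53 -0.    0.95 -1.81]
catch region 102 0.0483 -0.0936 [0.105 0.15  0.194]
```

Call:
drive_tool(
  plan=[
    [0, 0, 0.003, 0, 0, 0, -1],
    [0, 0, 0.002, 0, 0, 0, -1],
    [0, 0, 0, 0, 0, 0, -1],
    [0, 0, 0, 0, 0, 0, -1],
  ],
)

```text
t: 12.85
tcp_pos: [0.6098, -0.1377, 0.1325]
tool_rot: [0.08, 0.997, -0.001, 0.001]
force: [-6.1, 1.5, 23.0]
finger_gap: -0.002
gripper_force: 11.0
```

The catch is against its stop (23 N) at tip height 118 mm. Next I retract, pass over the lever and turn 90° to straddle the grip.

Call:
drive_tool(
  plan=[
    [0, 0, -0.03, 0, 0, 0, -1],
    [0, 0, -0.045, 0, 0, 0, -1],
    [0, 0, -0.045, 0, 0, 0, -1],
    [0, 0, -0.045, 0, 0, 0, -1],
    [0, 0, -0.045, 0, 0, 0, 0],
    [-0.016, 0.0355, 0, 0, 0, 0, 0],
    [-0.016, 0.0355, 0, 0, 0, 0, 0],
    [-0.016, 0.0355, 0, 0, 0, 0, 0.5],
    [-0.016, 0.0355, 0, 0, 0, 0, 1],
    [0, 0, 0, 0, 0, 8.5, 1],
  ],
)

```text
t: 13.85
tcp_pos: [0.6966, -0.0029, 0.337]
tool_rot: [0.153, 0.988, 0.001, -0.0]
force: [-0.5, 0.1, -0.4]
finger_gap: 0.973
gripper_force: 0.0
```

Call:
drive_tool(
  plan=[
    [0, 0, 0, 0, 0, 8.5, 1],
    [0, 0, 0, 0, 0, 8.5, 1],
    [0, 0, 0, 0, 0, 8.5, 1],
    [0, 0, 0, 0, 0, 8.5, 1],
    [0, 0, 0, 0, 0, 8.5, 1],
    [0, 0, 0, 0, 0, 8.5, 1],
    [0, 0, 0, 0, 0, 8.5, 1],
    [0, 0, 0, 0, 0, 8.5, 1],
    [0, 0, 0, 0, 0, 8.5, 1],
    [0, 0, 0, 0, 0, 5, 1],
  ],
)

```text
t: 14.85
tcp_pos: [0.6947, -0.0076, 0.3373]
tool_rot: [0.763, 0.646, -0.001, -0.001]
force: [-0.5, 0.0, -0.5]
finger_gap: 0.998
gripper_force: 0.0
```

Call:
drive_tool(
  plan=[
    [0, 0, 0, 0, 0, 0, 1],
    [0, 0, 0, 0, 0, 0, 1],
    [0, 0, 0, 0, 0, 0, 1],
  ],
)

```text
t: 15.15
tcp_pos: [0.695, -0.0076, 0.338]
tool_rot: [0.761, 0.649, -0.0, -0.0]
force: [-0.4, -1.0, -0.2]
finger_gap: 1.003
gripper_force: 0.0
```

```bash
python3 pf.py; python3 - <<'E'
from h import *
st,s=look("w7"); P=cloud(s); a=np.radians(-9.2); ex=np.array([np.cos(a),np.sin(a)]); ey=np.array([-ex[1],ex[0]])
d=P[...,:2]-[.5665,-.0394]; X=d@ex; Y=d@ey; z=P[...,2]
m=(z>.25)&(z<.285)&(X>.08)&(X<.17)&(Y>.03)&(Y<.1); print("grip",m.sum(),np.percentile(X[m],[1,50,99]),np.percentile(Y[m],[1,99]),np.percentile(z[m],[50,98]))
v,u=np.mgrid[:400,:640]
s=np.load("top0.npz")
E
```

```text
press frame tcp 0.1218 0.0519 0.338 gap 1.003 [-0.4 -1.  -0.2] 15.15
yaw 80.9 z [-0.001  0.    -1.   ] q [-0.17  0.55  1.12 -0.    1.47 -0.01]
catch region 88 0.0621 -0.0939 [0.107 0.117 0.131]
grip 3219 [0.11100633 0.12176148 0.13210094] [0.03056484 0.08848681] [0.26806664 0.27069592]
```

View pics/w7.png

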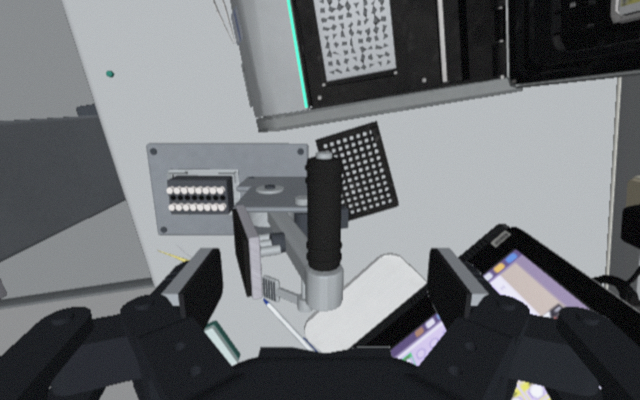

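The grip sits exactly between the fingers at (324,210), and the catch measures down (pad at 117 mm). Next I descend and close.

Call:
drive_tool(
  plan=[
    [0, 0, 0.02, 0, 0, 0, 1],
    [0, 0, 0.02, 0, 0, 0, 1],
    [0, 0, 0.02, 0, 0, 0, 1],
    [0, 0, 0.015, 0, 0, 0, 1],
    [0, 0, 0.007, 0, 0, 0, 1],
    [0, 0, 0, 0, 0, 0, 1],
  ],
)

```text
t: 15.85
tcp_pos: [0.6946, -0.0076, 0.2551]
tool_rot: [0.761, 0.648, -0.001, -0.001]
force: [-0.4, 0.1, 0.6]
finger_gap: 0.997
gripper_force: 0.0
```

Call:
drive_tool(
  plan=[
    [0, 0, 0, 0, 0, 0, -1],
    [0, 0, 0, 0, 0, 0, -1],
    [0, 0, 0, 0, 0, 0, -1],
    [0, 0, 0, 0, 0, 0, -1],
    [0, 0, 0, 0, 0, 0, -1],
    [0, 0, 0, 0, 0, 0, -1],
    [0, 0, 0, 0, 0, 0, -1],
  ],
  newtons=60,
)

```text
t: 16.55
tcp_pos: [0.6945, -0.0075, 0.2571]
tool_rot: [0.761, 0.648, -0.0, -0.0]
force: [-3.6, 1.2, 5.7]
finger_gap: 0.237
gripper_force: 58.6
```

```bash
python3 pf.py; python3 - <<'E'
import numpy as np
# grip path: start angle from pivot; tool moves: tool y, z for +press-x/-z; print per-10deg
t0=np.radians(110); 
th=t0-np.linspace(0,1.92,21)*-1
p=np.c_[180*np.cos(np.radians(70)+np.linspace(0,1.92,21)),180*np.sin(np.radians(70)+np.linspace(0,1.92,21))]
d=np.diff(p,axis=0); print(np.round(d,1).tolist(),p[0],p[-1])
E
```

```text
press frame tcp 0.1213 0.0519 0.2571 gap 0.237 [-3.6  1.2  5.7] 16.55
yaw 80.8 z [-0.001  0.    -1.   ] q [-0.17  0.61  1.23 -0.    1.3  -0.01]
catch region 90 0.0622 -0.0939 [0.106 0.118 0.132]
[[-16.5, 5.1], [-16.9, 3.5], [-17.2, 1.9], [-17.3, 0.2], [-17.2, -1.4], [-17.0, -3.1], [-16.6, -4.7], [-16.1, -6.3], [-15.4, -7.8], [-14.6, -9.2], [-13.7, -10.6], [-12.6, -11.8], [-11.4, -13.0], [-10.1, -14.0], [-8.7, -14.9], [-7.2, -15.7], [-5.7, -16.3], [-4.1, -16.8], [-2.5, -17.1], [-0.8, -17.3]] [ 61.5636258  169.14467174] [-1.79999998e+02 -2.48081050e-02]
```

Call:
drive_tool(
  plan=[
    [0, -0.0165, -0.0051, 0, 0, 0, -1],
    [0, -0.0169, -0.0035, 0, 0, 0, -1],
    [0, -0.0172, -0.0019, 0, 0, 0, -1],
    [0, -0.0173, -0.0002, 0, 0, 0, -1],
    [0, -0.0172, 0.0014, 0, 0, 0, -1],
    [0, -0.017, 0.0031, 0, 0, 0, -1],
    [0, 0, 0, 0, 0, 0, -1],
  ],
)

```text
t: 17.3
tcp_pos: [0.594, 0.0087, 0.2634]
tool_rot: [0.761, 0.648, 0.001, 0.001]
force: [0.8, 1.0, 5.1]
finger_gap: 0.237
gripper_force: 59.9
```

```bash
python3 pf.py
```

```text
press frame tcp 0.0195 0.0519 0.2634 gap 0.237 [0.8 1.  5.1] 17.3
yaw 80.8 z [ 0.002 -0.001 -1.   ] q [-0.17  0.46  1.49 -0.    1.18 -0.01]
catch region 90 0.0627 -0.0943 [0.106 0.116 0.135]
```

Call:
drive_tool(
  plan=[
    [0, -0.0166, 0.0047, 0, 0, 0, -1],
    [0, -0.0161, 0.0063, 0, 0, 0, -1],
    [0, -0.0154, 0.0078, 0, 0, 0, -1],
    [0, -0.0146, 0.0092, 0, 0, 0, -1],
    [0, -0.0137, 0.0106, 0, 0, 0, -1],
    [0, -0.0126, 0.0118, 0, 0, 0, -1],
    [0, -0.0114, 0.013, 0, 0, 0, -1],
    [0, 0, 0, 0, 0, 0, -1],
  ],
)

```text
t: 18.15
tcp_pos: [0.4931, 0.0251, 0.1978]
tool_rot: [0.762, 0.648, -0.002, -0.002]
force: [-5.3, 0.6, 6.7]
finger_gap: 0.236
gripper_force: 60.6
```

```bash
python3 pf.py
```

```text
press frame tcp -0.0828 0.052 0.1978 gap 0.236 [-5.3  0.6  6.7] 18.15
yaw 80.8 z [-0.006  0.001 -1.   ] q [-0.18  0.42  1.8   0.    0.92 -0.02]
catch region 89 0.0625 -0.0939 [0.106 0.116 0.131]
```

Call:
drive_tool(
  plan=[
    [0, -0.0101, 0.014, 0, 0, 0, -1],
    [0, -0.0087, 0.0149, 0, 0, 0, -1],
    [0, -0.0072, 0.0157, 0, 0, 0, -1],
    [0, -0.0057, 0.0163, 0, 0, 0, -1],
    [0, -0.0041, 0.0168, 0, 0, 0, -1],
    [0, -0.0025, 0.0171, 0, 0, 0, -1],
    [0, -0.0008, 0.0173, 0, 0, 0, -1],
    [0, 0, 0, 0, 0, 0, -1],
    [0, 0, 0, 0, 0, 0, -1],
  ],
)

```text
t: 19.1
tcp_pos: [0.456, 0.031, 0.0874]
tool_rot: [0.762, 0.648, -0.001, -0.001]
force: [-5.5, -0.4, 11.2]
finger_gap: 0.236
gripper_force: 62.4
```

```bash
python3 pf.py
```

```text
press frame tcp -0.1203 0.0518 0.0874 gap 0.236 [-5.5 -0.4 11.2] 19.1
yaw 80.8 z [-0.003  0.001 -1.   ] q [-0.18  0.59  1.98 -0.    0.57 -0.02]
catch region 89 0.0634 -0.0938 [0.106 0.115 0.134]
```

Call:
drive_tool(
  plan=[
    [0, 0, 0.002, 0, 0, 0, -1],
    [0, 0, 0.001, 0, 0, 0, -1],
    [0, 0, 0, 0, 0, 0, -1],
    [0, 0, 0, 0, 0, 0, -1],
    [0, 0, 0, 0, 0, 0, -1],
  ],
)

```text
t: 19.65
tcp_pos: [0.4561, 0.0311, 0.0867]
tool_rot: [0.761, 0.648, -0.001, -0.001]
force: [-8.7, 0.6, 35.9]
finger_gap: 0.229
gripper_force: 65.0
```

```bash
python3 pf.py
```

```text
press frame tcp -0.1203 0.0519 0.0867 gap 0.229 [-8.7  0.6 35.9] 19.65
yaw 80.8 z [-0.002  0.    -1.   ] q [-0.18  0.6   1.98 -0.    0.57 -0.02]
catch region 87 0.0626 -0.0937 [0.104 0.115 0.132]
```

Call:
drive_tool(
  plan=[
    [0, 0, -0.001, 0, 0, 0, -1],
    [0, 0, 0, 0, 0, 0, -1],
    [0, 0, 0, 0, 0, 0, -1],
    [0, 0, 0, 0, 0, 0, -1],
    [0, 0, 0, 0, 0, 0, -1],
  ],
)

```text
t: 20.2
tcp_pos: [0.4561, 0.031, 0.0868]
tool_rot: [0.762, 0.648, -0.001, -0.001]
force: [-8.4, 0.3, 27.9]
finger_gap: 0.236
gripper_force: 63.8
```

```bash
python3 - <<'E'
from h import *
st,s=look("w8"); print(st["force"],st["tcp_pos"],st["t"])
from station import manip
cv2.imwrite("pics/s8.png",cv2.resize(manip.snapshot("scene")["image"][170:290,230:400,::-1],None,fx=4,fy=4))
E
```

```text
[-8.4316258   0.27528227 27.92776722] [0.45607976 0.03104561 0.08683472] 20.2
```

View pics/w8.png

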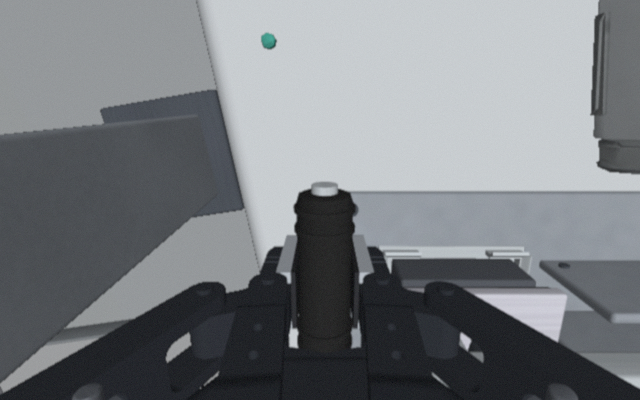

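View pics/s8.png

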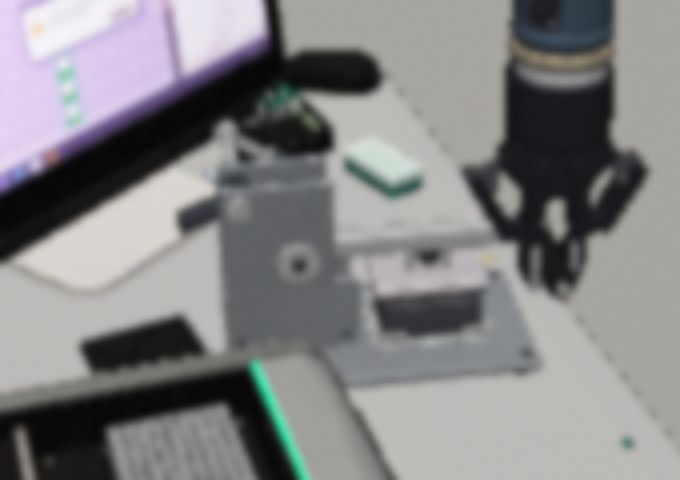

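The fingers hold the grip at (325,265) in the wrist view. In the scene crop the lever lies level, with the platen flat on the block at (430,290). Handing in.

```bash
python3 -c "
from station import manip
print(manip.sign_off())"
```

```text
the job is handed in; nothing more can be done
None
```

I put the block in the nest and let go, flipped the catch fully down, and pulled the lever to its stop. I handed in at about 20 s with the gripper still holding the lever down (about 28 N); no verdict came back.

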